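# Stick in the tube, wedge under the shelf

## Task

On the little hinged shelf stand, first put the wooden stick upright into the narrow glass tube, push it down to the bottom and let go of it: it is the pointer that shows the shelf move. Then push the wedge, lying flat on the table, thin end first under the shelf's free overhanging edge until the shelf just lifts off its base, by a few millimetres at that edge, and finish still gripping the wedge there with the shelf resting on it and neither the robot nor anything else propping the shelf. Leave the jars, the hammer and the loose offcut where they are.

Things in the scene. Friction and masses are not known exactly. Their poses are not given: they have to be found in the camera images.
- stand: Wooden stand, fixed to the table, turned up to 0.3 rad. Origin on the table, z up. Base block 130 (x) x 130 (y) x 18 mm high, from y -130 to 0 mm in this frame; on it rests the hinged shelf, whose free end overhangs the base from y 0 to +110 mm, leaving an 18 mm gap above the table, open on three sides: the wedge goes in from +y towards -y, at x about 0. Two 44 mm high cheeks hold the hinge
- shelf (a joint): Tilt of the light wooden shelf (100 x 220 x 16 mm thick, 0.44 to 0.69 kg) about its hinge at the stand's y -112 mm, in rad: 0 = resting on its base, growing as the free edge rises; 1 mm at the edge is 0.0045 rad. Its weight brings it back: the edge presses on the wedge with about 2 to 4 N, and pushing the wedge in takes about 4 to 10 N
- lip (a point): Middle of the lower edge of the shelf's free end; 18 mm above the table while the shelf rests
- tube_mouth (a point): Centre of the open top of the upright glass tube on the shelf (stand's x 0, y -72 mm), held in a wooden collar 50 x 47 x 18 mm: bore 15 mm, outside 21 mm, mouth 94 mm above the table while the shelf rests, bore 55 mm deep
- tube_floor (a point): Centre of the inner floor of the glass tube, 39 mm above the table
- stick: Plain round wooden stick, 10 mm across, 130 mm long, about 15 g, standing loosely upright in a hole of the dark drilled block. Origin at the centre of its lower end, z along it
- holder: Dark wooden block 60 x 60 x 45 mm, fixed, with one round hole in the middle of its top, 13 mm across, 30 mm deep, in which the stick stands. Origin under its centre
- wedge: Wooden wedge lying on the table, 155 mm long, 36 mm wide, about 0.14 kg. Origin at the middle of its underside, x towards the thin end. From x +77.5 mm (thin end, 6 mm high) its top rises evenly to 28 mm at x -32.5 mm (1 in 5); behind it is the grip block, x -32.5 to -77.5 mm, 36 mm wide, 38 mm high
- jar_a: Open glass jar, 68 mm across, 110 mm high, in the front row beside the drilled block (the two swap places). Origin under its centre. Leave it
- amber_jar: Closed brown glass jar with a white lid, 68 mm across, 111 mm high, at the right. Origin under its centre. Leave it
- offcut: Plain rectangular wood offcut 85 x 34 x 30 mm, no slope: not the wedge. Origin under its centre. Leave it
- hammer: Hammer lying flat at the left, 260 mm long. Origin under the middle of its length. Leave it
Mind the look-alikes: they are no part of the job. Leave any orange or purple look-alike of the offcut alone. What is shaped like the wedge but red is not meant.

How it is judged:
On the way, in this order (a step that is already met when the one before it is completed fails the run):
1. the stick stands on the floor of the glass tube, let go, the shelf still down (z of stick in the frame of tube_floor below 0.006 m and horizontal distance between stick and tube_floor below 0.006 m and angle between stick's own z axis and vertical below 0.17 rad and contact force between the fingers and stick below 0.1 N and value of joint shelf below 0.006 rad), for 0.2 s.
2. the gripped wedge has lifted the shelf off its base (value of joint shelf above 0.0065 rad and contact force between wedge and stand above 0.5 N and contact force between the fingers and wedge above 1 N), for 0.2 s.
At the end, for the whole second after the job is handed in: Shelf lifted 0.0065 to 0.04 rad (1.5 to 9 mm at its edge), still, resting on the wedge (over 0.5 N); wedge flat on the table (5 mm, 0.08 rad), still, gripped (over 1 N); robot and offcut off the stand; stick in the tube, foot within 6 mm of its floor and axis, leaning under 0.17 rad, untouched (all of step 2 and value of joint shelf below 0.04 rad and velocity of joint shelf between -0.03 and 0.03 rad/s and contact force between each of the arm, the fingers and stand below 0.2 N and contact force between offcut and stand below 0.1 N and height (world z) of wedge below 0.005 m and angle between wedge's own z axis and vertical below 0.08 rad and linear speed of wedge below 0.01 m/s and z of stick in the frame of tube_floor below 0.006 m and horizontal distance between stick and tube_floor below 0.006 m and angle between stick's own z axis and vertical below 0.17 rad and contact force between each of the fingers, the arm and stick below 0.1 N); the arm keeps its last pose, push and grip.
It fails at once if a jar, the hammer or the offcut is moved by more than 30 mm (distance of any of jar_a, amber_jar, offcut, hammer from where it was at the start of the episode above 0.03 m).
It fails at once if a jar is tipped (angle between any of jar_a, amber_jar's own z axis and vertical above 0.5 rad).
It also fails if it takes over 64 s, if anything falls off the work surface, if the arm or the gripper's body presses on something with over 40 N, if the wrist force passes 120 N, or if a joint passes its speed limit or range.

## Robot

A 6-joint arm with a two-finger parallel gripper is mounted at the origin on the work surface. World frame = base frame: x ahead of the robot, y to its left, z up, the work surface at z = 0. Lengths are in m, angles in rad, forces in N, time in s.
With the tool pointing down it reaches from about 0.3 to 0.875 m from the base axis. Payload 6.4 kg.
Tool frame: the origin (TCP) lies at the very end of the fingers, on their centre line; the grasp point (between the pads) lies tcp_to_grasp behind it (tcp_to_grasp is the distance from the TCP to the grasp point, in m); z points along the fingers, y is the line along which they close (so a half turn about z gives the same grasp; the last joint's range is limited). The gripper opens to 85 mm and grips with 20 to 120 N. Pads are 22 mm wide; open, the fingers measure 114 mm over their backs; the gripper's body (76 mm by 85 mm) begins 54 mm behind the grasp point. The pads swing forward as they close: fully open they stand 13 mm farther back than shut.
Start: joints at [-1.453, 0.181, 1.607, -0, 1.354, -0.206], TCP at [0.183, -0.545, 0.231] pointing down, gripper open.
Joint ranges: [-2.99, 2.99], [-0.89, 2.07], [0.3, 2.58], [-1.14, 4.28], [0, 2.63], [-3.12, 3.12]. Speed limits (rad/s): [2.57, 2.57, 3.01, 3.14, 3.14, 3.14].

## Interface

Orientations are given as a rotation vector (axis times angle).
In Python, from rig import get_state, read_camera, camera_params, sign_off, tcp_to_grasp gives the robot as it stands.
- The arm moves only by the tool play_rows, never from a script. Its argument "series" is a list of rows, each an object with "fingers": the opening, from 0 (shut) to 1 (fully open); "delta_pos": the shift along the tool's x, y, z normalised to -1 to 1, where 1 is 0.1 m, a list of three; "yaw": the turn about the tool's z normalised to -1 to 1, where 1 is pi rad. A call has 1 to 20 rows; each row shifts and turns the commanded pose from where the row before left it, along the tool's axes as they then stand; what a row does not reach is not made up. A row lasts 1/10 s, in which the tool goes at most 50 mm and 8.59 degrees, less where a joint would pass 70% of its speed; a pose out of reach is approached as far as the arm can. A call with a number of a shift or a turn outside -1 to 1 is refused whole. A call with a gripper value outside its range is refused whole. The fingers move at their own pace and stop on an object; the grip force is fixed at half the most. Time passes only in rows, so rows that do not move let the fingers close. It gives the time, the measured TCP pose, the force, the opening and the grip force at its end, in the units of the state.
- get_state(): the state, without advancing time (a new reading comes with each control period).
- read_camera(name): name is "scene" or "side" or "wrist"; returns the picture (400x640x3 uint8, red, green, blue); there is no depth.
- camera_params(name): a dict with "fx", "fy", "cx", "cy" (pixels), "world_to_cam" (4x4, takes a point from world to camera coordinates). Camera axes: x right, y up, looking along -z (the intrinsics and any distortion apply to the point x, -y, -z); pixel columns grow to the right and rows downward; lengths in m; the calibration is good to about 2 mm. A picture is of the moment at which its call begins: read the wrist's pose just before it. camera_params takes no time and is no camera call; for the wrist camera it gives the pose at the moment of the call.
- sign_off(): hands the job in; it is judged then, once.
The state is a dict: "time": time; "joint_pos": joint angles; "joint_vel": joint speeds; "effort": joint torques, N m; "tcp_pos": TCP position; "tcp_rot": TCP orientation; "wrist_force": force on the tool from outside, world axes, zero at the start; "moment": the same for the moment, N m; "gripper_width": finger opening in m; "grip_force": force on a finger pad.
Only numpy, scipy, OpenCV 4.12 (cv2) and the standard library are available. Lean on these libraries where they do the work, as an engineer would, in place of code of your own. Each camera call takes 0.05 s, during which the arm holds its last target. There are 200 camera calls.

## Working session

There is one attempt and no reset: what is moved stays moved. The work goes in short steps, Python scripts to look and compute and a tool call to move; the robot and the scene stay as the last step left them, time stands still between calls to the robot, and variables do not carry over. Pictures are saved under pics/ and viewed, at most 10 in all, crops included, and the job is handed in when it is done.

Besides the shell and the picture viewer there is one more tool, called in YAML: its name, and indented under it one key for each argument. play_rows: Moves the arm, as the interface text tells. Its arguments: {"type":"object","properties":{"series":{"type":"array"}},"required":["series"]}

```bash
ls; mkdir -p pics; python3 - <<'E'
from rig import *
import cv2
print(get_state(),tcp_to_grasp)
for n in("scene","side"):
    p=camera_params(n);print(n,p)
    cv2.imwrite(f"pics/{n}0.png",cv2.cvtColor(read_camera(n),cv2.COLOR_RGB2BGR))
E
```

```text
pics
{'time': 0.0, 'joint_pos': array([-1.45325753e+00,  1.81536519e-01,  1.60805488e+00, -1.63863323e-05,
        1.35379874e+00, -2.06316726e-01]), 'joint_vel': array([ 0.00083198,  0.00034441,  0.00077916,  0.00013366, -0.00040399,
        0.00059371]), 'effort': array([-1.18265685e-03, -4.44876838e+01, -3.51332545e+01, -5.61769502e-04,
        9.19668353e-03, -1.40336894e-05]), 'tcp_pos': array([ 0.18291228, -0.5445232 ,  0.23036405]), 'tcp_rot': array([-3.09872153e+00, -5.06206725e-01, -1.00126961e-04]), 'wrist_force': array([0.68261712, 0.84250694, 0.059393  ]), 'moment': array([ 0.00237468, -0.05361648,  0.02279263]), 'grip_force': 0.0, 'gripper_width': 0.08539816659808372} 0.0187
scene {'fx': 436.7183522315056, 'fy': 436.7183522315056, 'cx': 316.90271094272293, 'cy': 199.88986350415934, 'world_to_cam': array([[-0.81045118,  0.585787  ,  0.00474017,  0.35056915],
       [-0.32027665, -0.44985712,  0.83369745,  0.0625439 ],
       [ 0.49050153,  0.67415292,  0.55220114, -1.39663281],
       [ 0.        ,  0.        ,  0.        ,  1.        ]])}
side {'fx': 442.043100509207, 'fy': 442.043100509207, 'cx': 320.1337767624976, 'cy': 205.16533327309276, 'world_to_cam': array([[-0.97377347, -0.2270545 , -0.0145423 ,  0.40212557],
       [ 0.13279824, -0.61910727,  0.77399665, -0.1022872 ],
       [-0.18474267,  0.75176622,  0.63302267, -1.51106048],
       [ 0.        ,  0.        ,  0.        ,  1.        ]])}
```

View pics/scene0.png

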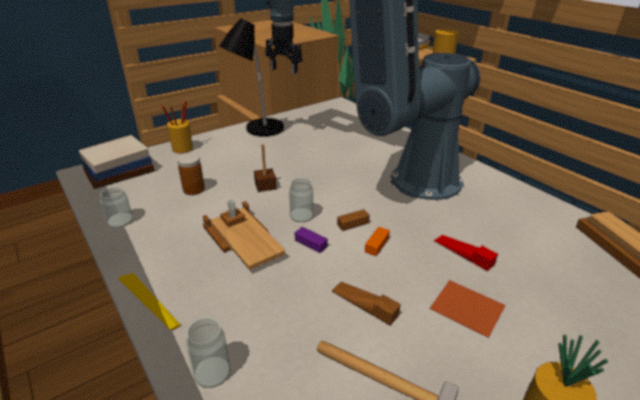

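View pics/side0.png

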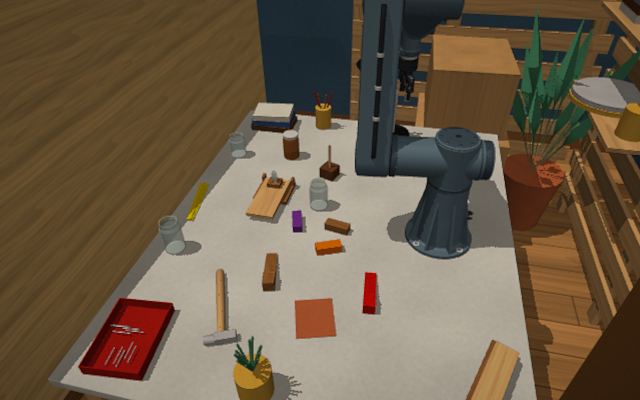

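Candidates for the wedge: the brown one at scene (368,300) / side (270,272), which has a slope and wood colour and so fits; the red one at scene (467,250), a decoy; the brown block at scene (353,220), which is the offcut; and the orange and purple blocks, decoys. Stand at scene (243,235), tube (232,208), stick and holder (265,170). I'll enlarge both views to confirm.

```bash
cat > h.py <<'E'
import numpy as np,cv2
from rig import *
def ray(P,u,v):
    W=P["world_to_cam"];R=W[:3,:3];t=W[:3,3]
    d=np.array([(u-P["cx"])/P["fx"],-(v-P["cy"])/P["fy"],-1.])
    return -R.T@t,R.T@d
def onz(P,u,v,z):
    o,d=ray(P,u,v);return o+d*(z-o[2])/d[2]
def two(P,a,Q,b):
    o,d=ray(P,*a);p,e=ray(Q,*b)
    s=np.linalg.lstsq(np.c_[d,-e],p-o,rcond=None)[0]
    A=o+s[0]*d;B=p+s[1]*e;return (A+B)/2,np.linalg.norm(A-B)
def proj(P,X):
    c=(P["world_to_cam"]@np.r_[X,1])[:3];return P["cx"]+P["fx"]*c[0]/-c[2],P["cy"]-P["fy"]*c[1]/-c[2]
def grab(n,f=None):
    P=camera_params(n);I=cv2.cvtColor(read_camera(n),cv2.COLOR_RGB2BGR)
    if f:cv2.imwrite("pics/"+f,I)
    return P,I
def crop(I,x,y,w,h,k):return cv2.resize(I[y:y+h,x:x+w],None,fx=k,fy=k,interpolation=cv2.INTER_CUBIC)
E
python3 - <<'E'
from h import *
a=cv2.imread("pics/scene0.png");b=cv2.imread("pics/side0.png")
m=np.vstack([np.hstack([crop(a,195,140,100,75,4),crop(a,195,205,100,75,4)]),np.hstack([crop(a,320,265,100,75,4),crop(b,235,140,100,75,4)])])
cv2.imwrite("pics/mos.png",m)
E
```

```text
(no output)
```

View pics/mos.png

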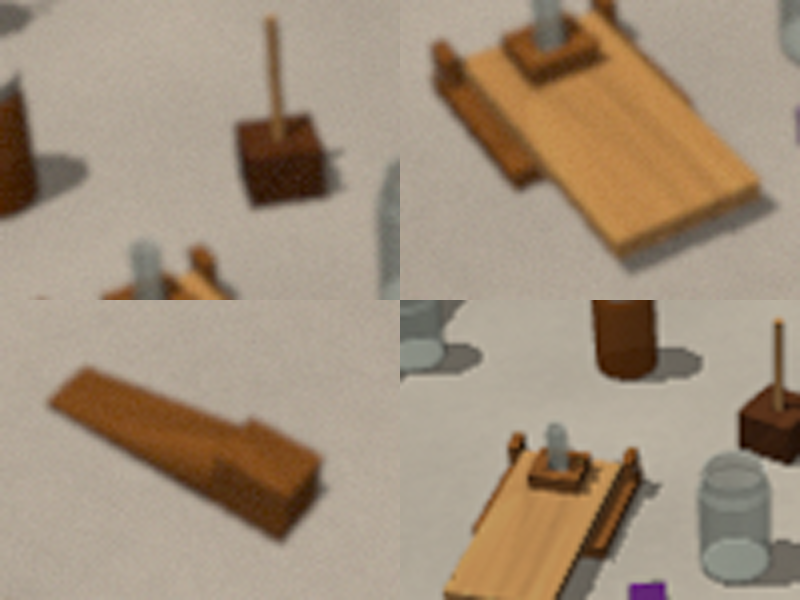

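The mosaic confirms them: stick in the dark block (tip scene (262.8,144.3)), tube mouth (231.5,201.5), shelf free edge (249.5,266)–(284.5,252), plain brown sloped wedge at (366,303).

```bash
python3 - <<'E'
from h import *
P=camera_params("scene");Q=camera_params("side");np.set_printoptions(precision=4,suppress=True)
print("sticktop",two(P,(262.8,144.5),Q,(329.8,145.5)),"z.145",onz(P,262.8,144.5,.145),onz(Q,329.8,145.5,.145))
print("hold", onz(P,264.4,174.2,.045))
print("mouth",onz(P,231.5,201.5,.094),onz(Q,274.2,172.5,.094))
a=onz(P,249.5,266.2,.034);b=onz(P,284.5,251.7,.034);print("edge",a,b,np.linalg.norm(a-b),"mid",(a+b)/2)
d=(b-a)[:2];print("x-dir ang",np.arctan2(d[1],d[0]))
for u,v,z in[(332.5,290.7,.006),(341.2,281.7,.006),(382.5,295,.038) if 0 else (382.5,295-0,.038),(400.5,304.5,.038),(390.7,325.5,0)]:print("w",onz(P,u,v,z))
b=cv2.imread("pics/side0.png");h=cv2.cvtColor(b,cv2.COLOR_BGR2HSV)
for n,I,PP,box in(("scene",cv2.imread("pics/scene0.png"),P,(320,265,100,75)),("side",b,Q,(250,240,45,60))):
    h=cv2.cvtColor(I,cv2.COLOR_BGR2HSV);x,y,w,hh=box
    m=cv2.inRange(h[y:y+hh,x:x+w],(3,110,30),(25,255,255))
    c=max(cv2.findContours(m,0,1)[0],key=cv2.contourArea)
    ap=cv2.approxPolyDP(c,2,True)[:,0]+[x,y];print(n,cv2.contourArea(c),[(tuple(map(int,q)),onz(PP,*q,0).round(3)[:2],onz(PP,*q,.038).round(3)[:2]) for q in ap])
E
```

```text
sticktop (array([ 0.4352, -0.2687,  0.1414]), np.float64(0.002585831343973793)) z.145 [ 0.4377 -0.2649  0.145 ] [ 0.4335 -0.2605  0.145 ]
hold [ 0.4394 -0.2649  0.045 ]
mouth [ 0.6184 -0.1178  0.094 ] [ 0.6139 -0.1129  0.094 ]
edge [0.6706 0.0641 0.034 ] [0.5776 0.0675 0.034 ] 0.09308026974759484 mid [0.6241 0.0658 0.034 ]
x-dir ang 3.1048547740889005
w [0.5451 0.2154 0.006 ]
w [0.5114 0.2044 0.006 ]
w [0.4864 0.3118 0.038 ]
w [0.4745 0.3534 0.038 ]
w [0.5038 0.3601 0.    ]
scene 1128.0 [((333, 289), array([0.537, 0.207]), array([0.561, 0.237])), ((389, 324), array([0.504, 0.355]), array([0.53 , 0.377])), ((398, 313), array([0.467, 0.345]), array([0.495, 0.367])), ((399, 304), array([0.447, 0.327]), array([0.476, 0.351])), ((386, 296), array([0.454, 0.293]), array([0.482, 0.318])), ((379, 297), array([0.469, 0.286]), array([0.496, 0.312])), ((342, 282), array([0.506, 0.202]), array([0.532, 0.231]))]
side 401.0 [((276, 253), array([0.516, 0.2  ]), array([0.501, 0.235])), ((269, 253), array([0.538, 0.205]), array([0.523, 0.24 ])), ((266, 256), array([0.544, 0.22 ]), array([0.528, 0.254])), ((263, 290), array([0.507, 0.358]), array([0.493, 0.387])), ((274, 289), array([0.476, 0.347]), array([0.463, 0.377]))]
```

play_rows:
  series:
    - {"fingers":1,"delta_pos":[0.27,-0.15,0],"yaw":0}
    - {"fingers":1,"delta_pos":[0.27,-0.15,0],"yaw":0}
    - {"fingers":1,"delta_pos":[0.27,-0.15,0],"yaw":0}
    - {"fingers":1,"delta_pos":[0.27,-0.15,0],"yaw":0}
    - {"fingers":1,"delta_pos":[0.27,-0.15,0],"yaw":0}
    - {"fingers":1,"delta_pos":[0.27,-0.15,0],"yaw":0}
    - {"fingers":1,"delta_pos":[0.27,-0.15,0],"yaw":0}
    - {"fingers":1,"delta_pos":[0.27,-0.15,0],"yaw":0}
    - {"fingers":1,"delta_pos":[0.27,-0.15,0],"yaw":0}
    - {"fingers":1,"delta_pos":[0.27,-0.15,0],"yaw":0}
    - {"fingers":1,"delta_pos":[0,0,0],"yaw":0}
    - {"fingers":1,"delta_pos":[0,0,0],"yaw":0}

```text
time: 1.3
tcp_pos: [0.3913, -0.3166, 0.231]
tcp_rot: [-3.1, -0.509, 0.001]
wrist_force: [0.4, -0.5, 0.8]
gripper_width: 0.0853
grip_force: 0.0
```

```bash
python3 - <<'E'
from h import *
np.set_printoptions(precision=4,suppress=True)
s=get_state();print(s["time"],s["tcp_pos"],s["tcp_rot"])
P,I=grab("wrist","w1.png");print(np.linalg.inv(P["world_to_cam"]),P["fx"],P["cx"],P["cy"],"tcp px",proj(P,s["tcp_pos"]))
S=camera_params("scene");print("jar_a",onz(S,302,213,0),"amber",onz(S,193,188,0))
print("stick top px",proj(P,np.array([.4365,-.263,.145])))
E
```

```text
1.3 [ 0.3913 -0.3166  0.231 ] [-3.0998 -0.5093  0.0009]
[[ 0.3206  0.8964  0.306   0.469 ]
 [-0.9472  0.3033  0.1038 -0.2903]
 [ 0.0003 -0.3231  0.9464  0.374 ]
 [ 0.      0.      0.      1.    ]] 353.13820256703355 321.9967163128477 194.4393030406717 tcp px (np.float64(321.735486090591), np.float64(262.93273287599953))
jar_a [ 0.4261 -0.0814  0.    ] amber [ 0.6253 -0.3879  0.    ]
stick top px (np.float64(264.61781745392466), np.float64(110.57104689228179))
```

View pics/w1.png

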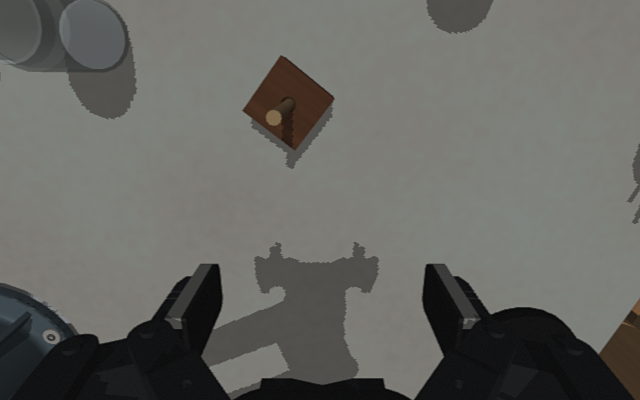

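The wrist view shows the stick's top disc at (274,118) and its hole in the block at about (288,103). The jar is well off at the upper left.

```bash
python3 - <<'E'
from h import *
np.set_printoptions(precision=4,suppress=True)
I=cv2.imread("pics/w1.png");P=camera_params("wrist")
g=cv2.cvtColor(I,cv2.COLOR_BGR2HSV)[95:135,255:300]
m=(g[...,2]>110)&(g[...,1]>60)
ys,xs=np.nonzero(m);u,v=xs.mean()+255,ys.mean()+95;print(u,v,len(xs),(xs.min()+255,xs.max()+255,ys.min()+95,ys.max()+95))
t=onz(P,u,v,.145);print("top",t)
q=[onz(P,*p,.045) for p in((281,56),(334,98),(295,151),(243,109))];print(np.array(q),np.mean(q,0))
s=get_state();r=cv2.Rodrigues(s["tcp_rot"])[0];print("tool delta",r.T@(t-s["tcp_pos"]), r.T@(np.mean(q,0)-s["tcp_pos"]))
E
```

```text
273.28 117.28571428571428 175 (np.int64(266), np.int64(280), np.int64(110), np.int64(124))
top [ 0.4339 -0.27    0.145 ]
[[ 0.4712 -0.2527  0.045 ]
 [ 0.4527 -0.308   0.045 ]
 [ 0.3952 -0.289   0.045 ]
 [ 0.4171 -0.2327  0.045 ]] [ 0.434  -0.2706  0.045 ]
tool delta [ 0.0559 -0.031   0.086 ] [ 0.0558 -0.0304  0.186 ]
```

play_rows:
  series:
    - {"fingers":1,"delta_pos":[0.28,-0.155,0],"yaw":0}
    - {"fingers":1,"delta_pos":[0.28,-0.155,0],"yaw":0}
    - {"fingers":1,"delta_pos":[0,0,0.3],"yaw":0}
    - {"fingers":1,"delta_pos":[0,0,0.3],"yaw":0}
    - {"fingers":1,"delta_pos":[0,0,0.3],"yaw":0}
    - {"fingers":1,"delta_pos":[0,0,0.3],"yaw":0}
    - {"fingers":1,"delta_pos":[0,0,0.21],"yaw":0}
    - {"fingers":0,"delta_pos":[0,0,0],"yaw":0}
    - {"fingers":0,"delta_pos":[0,0,0],"yaw":0}
    - {"fingers":0,"delta_pos":[0,0,0],"yaw":0}
    - {"fingers":0,"delta_pos":[0,0,0],"yaw":0}
    - {"fingers":0,"delta_pos":[0,0,0],"yaw":0}
    - {"fingers":0,"delta_pos":[0,0,0],"yaw":0}
    - {"fingers":0,"delta_pos":[0,0,0],"yaw":0}

```text
time: 2.75
tcp_pos: [0.4351, -0.2704, 0.0914]
tcp_rot: [3.099, 0.506, 0.002]
wrist_force: [-0.5, 1.0, 6.1]
gripper_width: 0.0082
grip_force: 58.6
```

play_rows:
  series:
    - {"fingers":0,"delta_pos":[0,0,-0.2],"yaw":0}
    - {"fingers":0,"delta_pos":[0,0,-0.35],"yaw":0}
    - {"fingers":0,"delta_pos":[0,0,-0.35],"yaw":0}
    - {"fingers":0,"delta_pos":[0,0,-0.35],"yaw":0}
    - {"fingers":0,"delta_pos":[0.27,-0.15,0],"yaw":0}
    - {"fingers":0,"delta_pos":[0.27,-0.15,0],"yaw":0}
    - {"fingers":0,"delta_pos":[0.27,-0.15,0],"yaw":0}
    - {"fingers":0,"delta_pos":[0.27,-0.15,0],"yaw":0}
    - {"fingers":0,"delta_pos":[0.27,-0.15,0],"yaw":0}
    - {"fingers":0,"delta_pos":[0.25,-0.15,0],"yaw":0}
    - {"fingers":0,"delta_pos":[0,0,0],"yaw":0}
    - {"fingers":0,"delta_pos":[0,0,0],"yaw":0}

```text
time: 3.95
tcp_pos: [0.5573, -0.133, 0.2149]
tcp_rot: [-3.1, -0.509, 0.001]
wrist_force: [-1.1, -1.4, -0.3]
gripper_width: 0.0084
grip_force: 58.7
```

```bash
python3 - <<'E'
from h import *
np.set_printoptions(precision=4,suppress=True)
s=get_state();print(s["time"],s["tcp_pos"],s["tcp_rot"])
P,I=grab("wrist","w2.png");print("tube exp",proj(P,np.array([.616,-.115,.094])),"foot exp",proj(P,s["tcp_pos"]-[0,0,.0764]))
E
```

```text
3.95 [ 0.5573 -0.133   0.2149] [-3.0999 -0.5091  0.0015]
tube exp (np.float64(324.16370167647693), np.float64(103.88468591965429)) foot exp (np.float64(321.79655532291446), np.float64(204.5526630560593))
```

View pics/w2.png

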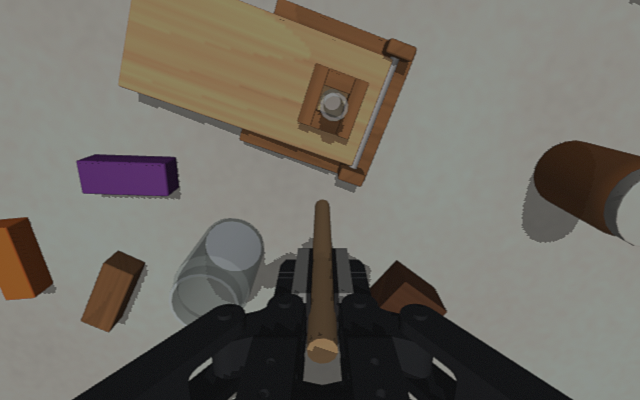

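The stick hangs upright, its foot at (322,204), which is where I expected it. The tube mouth is near (333,104), so I'll zoom in there.

```bash
python3 - <<'E'
from h import *
I=cv2.imread("pics/w2.png")
cv2.imwrite("pics/w2c.png",np.hstack([crop(I,295,65,80,80,5),crop(I,295,190,60,80,5)]))
E
```

```text
(no output)
```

View pics/w2c.png

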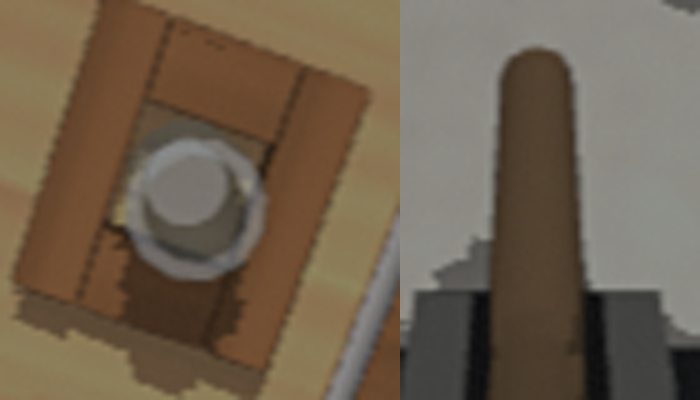

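```bash
python3 - <<'E'
from h import *
np.set_printoptions(precision=4,suppress=True)
P=camera_params("wrist");s=get_state();r=cv2.Rodrigues(s["tcp_rot"])[0]
zf=s["tcp_pos"][2]-.0764
m=onz(P,334.4,106.8,.094)
e=onz(P,322.4,199.7,zf)   # far edge of foot disc
l=onz(P,(503-400)/5+295,209,zf);q=onz(P,(574-400)/5+295,209,zf)
print("mouth",m,"rel tcp",r.T@(m-s["tcp_pos"]));print("foot edge rel",r.T@(e-s["tcp_pos"]),r.T@(l-s["tcp_pos"]),r.T@(q-s["tcp_pos"]))
c=[onz(P,295+a/5,65+b/5,.052) for a,b in((100,0),(370,92),(262,372),(15,280))];print(np.array(c),np.mean(c,0))
E
```

```text
mouth [ 0.6161 -0.1234  0.094 ] rel tcp [0.0594 0.0092 0.1209]
foot edge rel [0.0035 0.0004 0.0764] [-0.0031 -0.0041  0.0764] [-0.0031  0.0054  0.0764]
[[ 0.6394 -0.1001  0.052 ]
 [ 0.6401 -0.1468  0.052 ]
 [ 0.5907 -0.1458  0.052 ]
 [ 0.5921 -0.1004  0.052 ]] [ 0.6156 -0.1233  0.052 ]
```

play_rows:
  series:
    - {"fingers":0,"delta_pos":[0.3,0.044,0],"yaw":0}
    - {"fingers":0,"delta_pos":[0.306,0.044,0],"yaw":0}
    - {"fingers":0,"delta_pos":[0,0,0.2],"yaw":0}
    - {"fingers":0,"delta_pos":[0,0,0.12],"yaw":0}
    - {"fingers":0,"delta_pos":[0,0,0],"yaw":0}
    - {"fingers":0,"delta_pos":[0,0,0],"yaw":0}
    - {"fingers":0,"delta_pos":[0,0,0],"yaw":0}

```text
time: 4.7
tcp_pos: [0.6177, -0.1232, 0.1843]
tcp_rot: [3.1, 0.505, 0.002]
wrist_force: [0.9, 0.0, 1.1]
gripper_width: 0.0085
grip_force: 58.7
```

```bash
python3 - <<'E'
from h import *
np.set_printoptions(precision=4,suppress=True)
s=get_state();print(s["time"],s["tcp_pos"],s["tcp_rot"])
P,I=grab("wrist","w3.png");Q,J=grab("scene","s3.png");R,K=grab("side","d3.png")
cv2.imwrite("pics/w3c.png",np.hstack([crop(I,290,170,60,90,5),crop(J,210,165,40,75,6),crop(K,255,140,40,75,6)][:1]+[cv2.resize(crop(J,215,165,40,75,6),(240,450)),cv2.resize(crop(K,255,140,40,75,6),(240,450))]))
E
```

```text
4.7 [ 0.6177 -0.1232  0.1843] [3.1    0.5051 0.0016]
```

View pics/w3c.png

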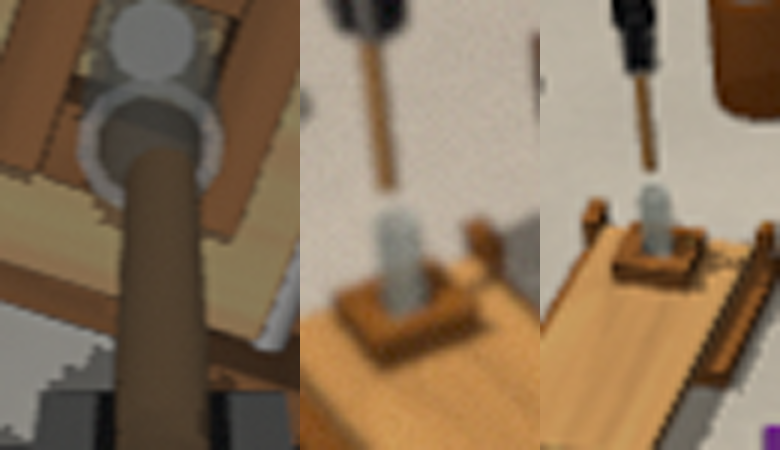

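The ring (mouth) is centred at crop (150,148), i.e. px (320,199.6). The foot lies over it at px (322,~206), and both outside views agree.

```bash
python3 - <<'E'
from h import *
np.set_printoptions(precision=4,suppress=True)
P=camera_params("wrist");s=get_state();r=cv2.Rodrigues(s["tcp_rot"])[0]
m=onz(P,320,199.6,.094);print("mouth",m,r.T@(m-s["tcp_pos"]))
for zf in(.1079,.104):
  e=onz(P,322.2,199.6,zf);print("foot far edge",r.T@(e-s["tcp_pos"]))
E
```

```text
mouth [ 0.6164 -0.1223  0.094 ] [-0.0015 -0.0012  0.0903]
foot far edge [0.0035 0.0003 0.0764]
foot far edge [0.0021 0.0003 0.0803]
```

play_rows:
  series:
    - {"fingers":0,"delta_pos":[0,-0.013,0],"yaw":0}
    - {"fingers":0,"delta_pos":[0,0,0.1],"yaw":0}
    - {"fingers":0,"delta_pos":[0,0,0.08],"yaw":0}
    - {"fingers":0,"delta_pos":[0,0,0.08],"yaw":0}
    - {"fingers":0,"delta_pos":[0,0,0],"yaw":0}

```text
time: 5.35
tcp_pos: [0.6161, -0.1209, 0.155]
tcp_rot: [-3.099, -0.506, 0.005]
wrist_force: [-0.7, 0.7, -0.0]
gripper_width: 0.0082
grip_force: 58.7
```

No contact force and the foot is about 15 mm below the rim, so I'll go on down.

play_rows:
  series:
    - {"fingers":0,"delta_pos":[0,0,0.1],"yaw":0}
    - {"fingers":0,"delta_pos":[0,0,0.1],"yaw":0}
    - {"fingers":0,"delta_pos":[0,0,0.1],"yaw":0}
    - {"fingers":0,"delta_pos":[0,0,0.05],"yaw":0}
    - {"fingers":0,"delta_pos":[0,0,0],"yaw":0}

```text
time: 5.85
tcp_pos: [0.6166, -0.1211, 0.1208]
tcp_rot: [-3.099, -0.506, 0.003]
wrist_force: [0.2, -0.0, 0.2]
gripper_width: 0.0087
grip_force: 58.7
```

play_rows:
  series:
    - {"fingers":0,"delta_pos":[0,0,0.02],"yaw":0}
    - {"fingers":0,"delta_pos":[0,0,0.02],"yaw":0}
    - {"fingers":0,"delta_pos":[0,0,0],"yaw":0}

```text
time: 6.15
tcp_pos: [0.6174, -0.1214, 0.1184]
tcp_rot: [3.1, 0.506, 0.0]
wrist_force: [1.3, 0.1, -0.4]
gripper_width: 0.0086
grip_force: 58.7
```

play_rows:
  series:
    - {"fingers":0,"delta_pos":[0,0,0.015],"yaw":0}
    - {"fingers":0,"delta_pos":[0,0,0.01],"yaw":0}
    - {"fingers":0,"delta_pos":[0,0,0],"yaw":0}

```text
time: 6.45
tcp_pos: [0.6173, -0.1214, 0.1157]
tcp_rot: [-3.1, -0.506, 0.0]
wrist_force: [0.1, 0.4, 0.3]
gripper_width: 0.0084
grip_force: 58.7
```

Within about 1 mm of the floor. I'll release, let it drop, then rise straight up with the fingers open.

play_rows:
  series:
    - {"fingers":0.3,"delta_pos":[0,0,0],"yaw":0}
    - {"fingers":0.6,"delta_pos":[0,0,0],"yaw":0}
    - {"fingers":1,"delta_pos":[0,0,0],"yaw":0}
    - {"fingers":1,"delta_pos":[0,0,0],"yaw":0}
    - {"fingers":1,"delta_pos":[0,0,0],"yaw":0}
    - {"fingers":1,"delta_pos":[0,0,0],"yaw":0}
    - {"fingers":1,"delta_pos":[0,0,-0.3],"yaw":0}
    - {"fingers":1,"delta_pos":[0,0,-0.35],"yaw":0}
    - {"fingers":1,"delta_pos":[0,0,-0.35],"yaw":0}
    - {"fingers":1,"delta_pos":[0,0,-0.2],"yaw":0}
    - {"fingers":1,"delta_pos":[0,0,0],"yaw":0}

```text
time: 7.55
tcp_pos: [0.6194, -0.1222, 0.2402]
tcp_rot: [3.097, 0.506, 0.01]
wrist_force: [0.4, 0.1, 0.6]
gripper_width: 0.0855
grip_force: 0.0
```

```bash
python3 - <<'E'
from h import *
np.set_printoptions(precision=4,suppress=True)
s=get_state();print(s["time"],s["tcp_pos"],s["gripper_width"],s["wrist_force"])
P,I=grab("scene","s4.png");Q,J=grab("side","d4.png")
def tip(I,x,y,w,h):
    m=cv2.inRange(cv2.cvtColor(I[y:y+h,x:x+w],cv2.COLOR_BGR2HSV),(3,90,60),(25,255,255))
    return [(int(r)+y,(np.nonzero(m[r])[0]+x).tolist()) for r in range(0,h,4) if m[r].any()]
cx,cy=map(int,proj(P,np.array([.6162,-.122,.17])));dx,dy=map(int,proj(Q,np.array([.6162,-.122,.17])));print("expected tip",cx,cy,dx,dy)
print(tip(I,cx-10,cy-10,20,44));print(tip(J,dx-10,dy-10,20,44))
cv2.imwrite("pics/c4.png",np.hstack([crop(I,cx-40,cy-30,80,100,5),crop(J,dx-40,dy-30,80,100,5)]))
E
```

```text
7.55 [ 0.6194 -0.1222  0.2402] 0.08546030979844779 [0.4272 0.1056 0.6159]
expected tip 228 174 272 153
[(176, [227, 228]), (180, [227, 228, 229]), (184, [227, 228, 229]), (188, [228, 229]), (192, [228, 229, 230]), (196, [229, 230]), (200, [229, 230, 231])]
[(155, [271, 272]), (159, [272]), (163, [272, 273]), (167, [272, 273]), (171, [273]), (175, [262, 263, 264, 265]), (179, [262, 263, 264, 265, 266, 267, 268, 269, 270, 271, 277, 278, 279, 280, 281]), (183, [262, 263, 264, 265, 266, 267, 268, 269, 270, 271, 272, 273, 274, 275, 276, 277, 278, 279, 280, 281])]
```

View pics/c4.png

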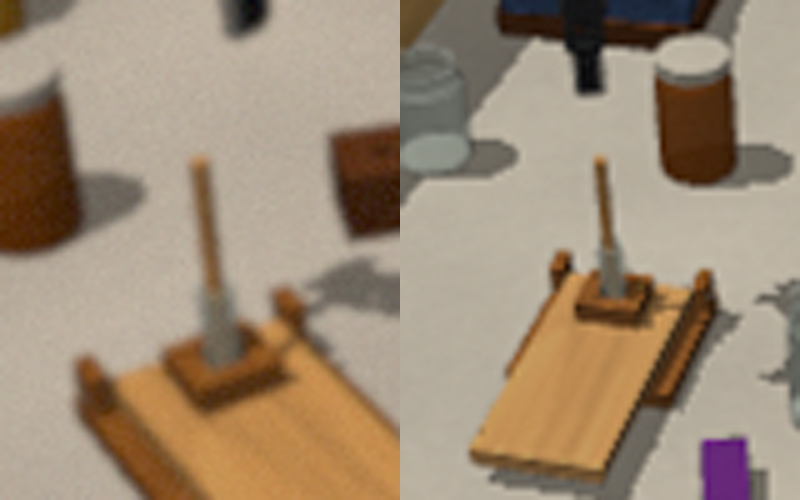

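The stick stands in the tube with its tip at z≈0.17 as expected, and the shelf is down. Next I'll turn square to the world, go up and over to where both the shelf edge and the wedge are in view.

play_rows:
  series:
    - {"fingers":1,"delta_pos":[0,0,-0.2],"yaw":0.035}
    - {"fingers":1,"delta_pos":[0,0,-0.2],"yaw":0.035}
    - {"fingers":1,"delta_pos":[0,0,-0.2],"yaw":0.033}
    - {"fingers":1,"delta_pos":[-0.19,-0.34,0],"yaw":0}
    - {"fingers":1,"delta_pos":[-0.19,-0.34,0],"yaw":0}
    - {"fingers":1,"delta_pos":[-0.19,-0.34,0],"yaw":0}
    - {"fingers":1,"delta_pos":[-0.19,-0.34,0],"yaw":0}
    - {"fingers":1,"delta_pos":[-0.19,-0.34,0],"yaw":0}
    - {"fingers":1,"delta_pos":[-0.19,-0.34,0],"yaw":0}
    - {"fingers":1,"delta_pos":[-0.19,-0.34,0],"yaw":0}
    - {"fingers":1,"delta_pos":[-0.19,-0.34,0],"yaw":0}
    - {"fingers":1,"delta_pos":[-0.19,-0.34,0],"yaw":0}
    - {"fingers":1,"delta_pos":[-0.19,-0.34,0],"yaw":0}
    - {"fingers":1,"delta_pos":[0,0,0],"yaw":0}
    - {"fingers":1,"delta_pos":[0,0,0],"yaw":0}

```text
time: 9.15
tcp_pos: [0.4263, 0.2189, 0.2942]
tcp_rot: [3.141, 0.004, -0.004]
wrist_force: [0.8, -0.5, -1.2]
gripper_width: 0.085
grip_force: 0.0
```

```bash
python3 - <<'E'
from h import *
s=get_state();print(s["time"],s["tcp_pos"],s["tcp_rot"],s["joint_pos"])
P,I=grab("wrist","w5.png")
E
```

```text
9.15 [0.42628555 0.21886506 0.29419345] [ 3.14059418  0.00391254 -0.00388909] [ 2.26235947e-01 -8.66461427e-02  1.75829013e+00 -4.18064587e-04
  1.47258458e+00  1.79458223e+00]
```

View pics/w5.png

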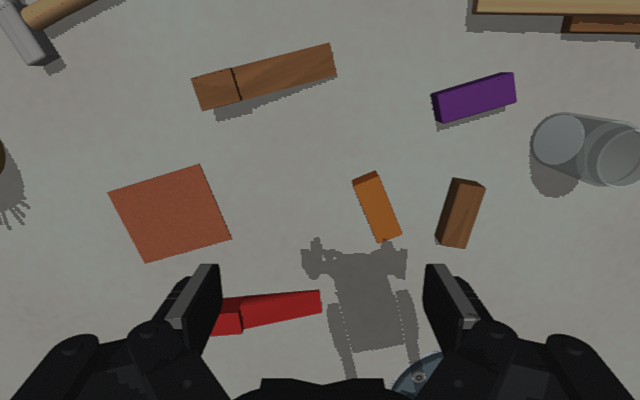

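The wedge is at (192..336, 43..110) and the shelf's side edge is at the top right. I'll move 90 mm forward to get both fully in view.

play_rows:
  series:
    - {"fingers":1,"delta_pos":[0.4,-0.15,0],"yaw":0}
    - {"fingers":1,"delta_pos":[0.4,-0.15,0],"yaw":0}
    - {"fingers":1,"delta_pos":[0.2,0,0],"yaw":0}
    - {"fingers":1,"delta_pos":[0,0,0],"yaw":0}
    - {"fingers":1,"delta_pos":[0,0,0],"yaw":0}

```text
time: 9.7
tcp_pos: [0.5273, 0.2471, 0.2945]
tcp_rot: [3.141, -0.003, -0.004]
wrist_force: [0.0, -0.9, -0.4]
gripper_width: 0.0856
grip_force: 0.0
```

```bash
python3 - <<'E'
from h import *
np.set_printoptions(precision=4,suppress=True)
s=get_state();print(s["time"],s["tcp_pos"],s["tcp_rot"])
P,I=grab("wrist","w6.png");np.save("P6.npy",P["world_to_cam"])
h=cv2.cvtColor(I,cv2.COLOR_BGR2HSV)
m=cv2.inRange(h,(3,70,40),(28,255,255))
for c in cv2.findContours(m,0,1)[0]:
    if cv2.contourArea(c)>600:
        ap=cv2.approxPolyDP(c,3,True)[:,0];print(cv2.contourArea(c),[(tuple(map(int,q)),onz(P,*q,0).round(4)[:2].tolist(),onz(P,*q,.034).round(4)[:2].tolist()) for q in ap])
E
```

```text
9.7 [0.5273 0.2471 0.2945] [ 3.1409 -0.0031 -0.004 ]
1097.0 [((465, 248), [0.3808, 0.0487], [0.3986, 0.0641]), ((458, 275), [0.338, 0.0531], [0.3591, 0.0682]), ((481, 300), [0.2961, 0.0143], [0.3204, 0.0324]), ((495, 261), [0.3604, 0.004], [0.3798, 0.0229]), ((485, 251), [0.3761, 0.0204], [0.3943, 0.038])]
1561.0 [((390, 242), [0.3902, 0.153], [0.4073, 0.1603]), ((371, 253), [0.3733, 0.1784], [0.3917, 0.1837]), ((396, 309), [0.2807, 0.1374], [0.3063, 0.1459]), ((417, 299), [0.298, 0.108], [0.3222, 0.1187])]
3636.5 [((256, 302), [0.2933, 0.343], [0.3179, 0.3355]), ((229, 237), [0.3982, 0.3734], [0.4146, 0.3635]), ((143, 261), [0.3614, 0.4968], [0.3807, 0.4774]), ((163, 300), [0.2971, 0.4784], [0.3214, 0.4604]), ((200, 263), [0.3581, 0.4175], [0.3776, 0.4042]), ((217, 263), [0.358, 0.3937], [0.3776, 0.3823]), ((222, 289), [0.3156, 0.3906], [0.3384, 0.3794]), ((220, 311), [0.2778, 0.3971], [0.3036, 0.3854])]
2684.5 [((8, 193), [0.4621, 0.6564], [0.4736, 0.6245]), ((0, 194), [0.4607, 0.6672], [0.4723, 0.6345]), ((0, 273), [0.3426, 0.7023], [0.3634, 0.6669]), ((40, 248), [0.382, 0.6355], 
[... 527 characters left out ...]
 ((246, 18), [0.668, 0.331], [0.6635, 0.3245]), ((72, 106), [0.5726, 0.5473], [0.5755, 0.524]), ((71, 116), [0.5608, 0.5513], [0.5646, 0.5276]), ((76, 122), [0.5535, 0.5468], [0.5579, 0.5235]), ((87, 124), [0.5511, 0.5339], [0.5557, 0.5116]), ((257, 37), [0.6486, 0.3199], [0.6455, 0.3142])]
15789.5 [((639, 1), [0.6846, -0.1037], [0.6787, -0.0765]), ((599, 2), [0.6836, -0.0598], [0.6779, -0.036]), ((599, 13), [0.6727, -0.0626], [0.6678, -0.0385]), ((499, 15), [0.6708, 0.0486], [0.666, 0.064]), ((484, 109), [0.5684, 0.0502], [0.5716, 0.0655]), ((576, 114), [0.5623, -0.0626], [0.566, -0.0385]), ((575, 124), [0.5503, -0.0642], [0.5549, -0.04]), ((639, 124), [0.5502, -0.1428], [0.5548, -0.1125])]
```

View pics/w6.png

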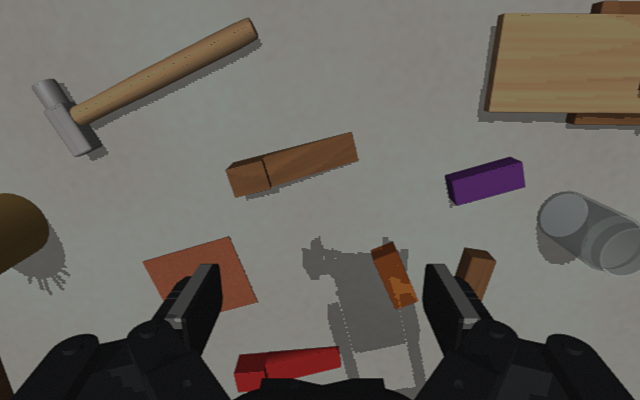

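Shelf lower edge runs (499,15)–(484,109) px and the wedge (226,172)–(354,146). From these the lip is at (0.619,0.0575), the stand yaw about −0.017, the grip block centre (0.491,0.334) and the thin end points at −75.8°. Going to grasp, with tool x pointing away from the shelf so the last joint stays in range.

play_rows:
  series:
    - {"fingers":1,"delta_pos":[-0.18,-0.435,0],"yaw":0}
    - {"fingers":1,"delta_pos":[-0.18,-0.435,0],"yaw":0}
    - {"fingers":1,"delta_pos":[0,0,0.1],"yaw":-0.0413}
    - {"fingers":1,"delta_pos":[0,0,0.1],"yaw":-0.0413}
    - {"fingers":1,"delta_pos":[0,0,0.1],"yaw":-0.0413}
    - {"fingers":1,"delta_pos":[0,0,0.1],"yaw":-0.0413}
    - {"fingers":1,"delta_pos":[0,0,0.1],"yaw":-0.0413}
    - {"fingers":1,"delta_pos":[0,0,0.1],"yaw":-0.0413}
    - {"fingers":1,"delta_pos":[0,0,0.1],"yaw":-0.0413}
    - {"fingers":1,"delta_pos":[0,0,0.1],"yaw":-0.0413}
    - {"fingers":1,"delta_pos":[0,0,0.1],"yaw":-0.0413}
    - {"fingers":1,"delta_pos":[0,0,0.1],"yaw":-0.0413}
    - {"fingers":1,"delta_pos":[0,0,0.1],"yaw":-0.0413}
    - {"fingers":1,"delta_pos":[0,0,0.1],"yaw":-0.0413}
    - {"fingers":1,"delta_pos":[0,0,0.1],"yaw":-0.0413}
    - {"fingers":1,"delta_pos":[0,0,0.1],"yaw":-0.0413}
    - {"fingers":1,"delta_pos":[0,0,0],"yaw":0}
    - {"fingers":1,"delta_pos":[0,0,0],"yaw":0}

```text
time: 11.55
tcp_pos: [0.4908, 0.3353, 0.1562]
tcp_rot: [-1.937, -2.474, 0.0]
wrist_force: [0.9, -0.2, 0.5]
gripper_width: 0.0851
grip_force: 0.0
```

```bash
python3 - <<'E'
from h import *
np.set_printoptions(precision=4,suppress=True)
s=get_state();r=cv2.Rodrigues(s["tcp_rot"])[0];print(s["time"],s["tcp_pos"],s["joint_pos"][5],"ang",np.degrees(np.arctan2(r[1,0],r[0,0])))
print("to block, tool",r.T@(np.array([.4912,.334,.006])-s["tcp_pos"]))
E
```

```text
11.55 [0.4908 0.3353 0.1562] 0.1574838807621934 ang 103.88184943358796
to block, tool [-0.0013  0.0001  0.1502]
```

play_rows:
  series:
    - {"fingers":1,"delta_pos":[-0.01,0,0.35],"yaw":0}
    - {"fingers":1,"delta_pos":[0,0,0.35],"yaw":0}
    - {"fingers":1,"delta_pos":[0,0,0.35],"yaw":0}
    - {"fingers":1,"delta_pos":[0,0,0.25],"yaw":0}
    - {"fingers":1,"delta_pos":[0,0,0.18],"yaw":0}
    - {"fingers":1,"delta_pos":[0,0,0],"yaw":0}
    - {"fingers":0,"delta_pos":[0,0,0],"yaw":0}
    - {"fingers":0,"delta_pos":[0,0,0],"yaw":0}
    - {"fingers":0,"delta_pos":[0,0,0],"yaw":0}
    - {"fingers":0,"delta_pos":[0,0,0],"yaw":0}
    - {"fingers":0,"delta_pos":[0,0,0],"yaw":0}
    - {"fingers":0,"delta_pos":[0,0,0],"yaw":0}

```text
time: 12.75
tcp_pos: [0.4928, 0.3352, 0.0096]
tcp_rot: [1.932, 2.476, 0.004]
wrist_force: [-0.6, -1.1, 5.7]
gripper_width: 0.0353
grip_force: 61.3
```

Gripped (35 mm). Now lift slightly, square up to the stand and move in front of the lip.

play_rows:
  series:
    - {"fingers":0,"delta_pos":[0,0,-0.1],"yaw":0}
    - {"fingers":0,"delta_pos":[0,0,0],"yaw":0.028}
    - {"fingers":0,"delta_pos":[0,0,0],"yaw":0.028}
    - {"fingers":0,"delta_pos":[0,0,0],"yaw":0.0275}
    - {"fingers":0,"delta_pos":[-0.16,0.218,0],"yaw":0}
    - {"fingers":0,"delta_pos":[-0.16,0.218,0],"yaw":0}
    - {"fingers":0,"delta_pos":[-0.16,0.218,0],"yaw":0}
    - {"fingers":0,"delta_pos":[-0.16,0.218,0],"yaw":0}
    - {"fingers":0,"delta_pos":[-0.16,0.218,0],"yaw":0}
    - {"fingers":0,"delta_pos":[-0.16,0.218,0],"yaw":0}
    - {"fingers":0,"delta_pos":[0,0,0],"yaw":0}
    - {"fingers":0,"delta_pos":[0,0,0],"yaw":0}

```text
time: 13.95
tcp_pos: [0.6206, 0.236, 0.0179]
tcp_rot: [-2.241, -2.201, 0.001]
wrist_force: [-0.5, 0.5, -1.5]
gripper_width: 0.0351
grip_force: 60.4
```

```bash
python3 - <<'E'
from h import *
np.set_printoptions(precision=4,suppress=True)
s=get_state();r=cv2.Rodrigues(s["tcp_rot"])[0];print(s["time"],s["tcp_pos"],"ang",np.degrees(np.arctan2(r[1,0],r[0,0])),r[:,2])
P,I=grab("scene","s7.png");Q,J=grab("side","d7.png")
cv2.imwrite("pics/c7.png",np.hstack([crop(I,215,190,130,150,3),crop(J,230,150,130,150,3)]))
E
```

```text
13.95 [0.6206 0.236  0.0179] ang 88.9788179032719 [-0.0006  0.0001 -1.    ]
```

View pics/c7.png

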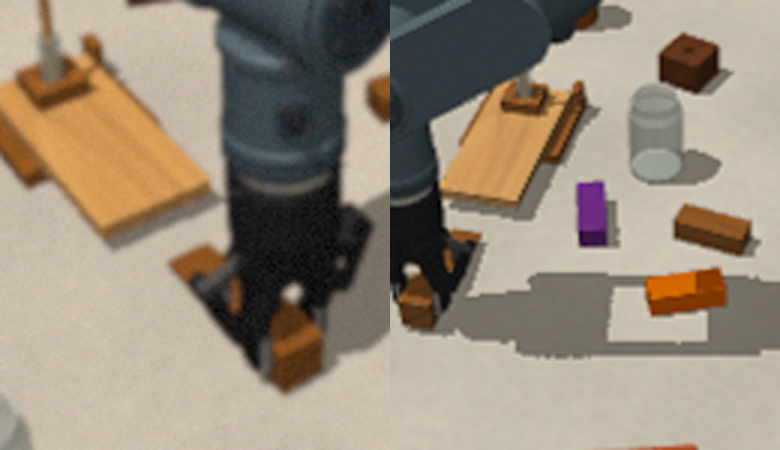

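The wedge is in line with the overhang and clear of it. That view was the 11th picture, one over the limit of 10, so I'll view no more and work by numbers. Next: lower to the table and slide in short of contact.

play_rows:
  series:
    - {"fingers":0,"delta_pos":[0,0,0.05],"yaw":0}
    - {"fingers":0,"delta_pos":[0,0,0.034],"yaw":0}
    - {"fingers":0,"delta_pos":[0,0,0],"yaw":0}
    - {"fingers":0,"delta_pos":[-0.15,0,0],"yaw":0}
    - {"fingers":0,"delta_pos":[-0.15,0,0],"yaw":0}
    - {"fingers":0,"delta_pos":[-0.15,0,0],"yaw":0}
    - {"fingers":0,"delta_pos":[-0.15,0,0],"yaw":0}
    - {"fingers":0,"delta_pos":[-0.15,0,0],"yaw":0}
    - {"fingers":0,"delta_pos":[-0.1,0,0],"yaw":0}
    - {"fingers":0,"delta_pos":[0,0,0],"yaw":0}
    - {"fingers":0,"delta_pos":[0,0,0],"yaw":0}

```text
time: 15.15
tcp_pos: [0.6195, 0.1504, 0.0095]
tcp_rot: [2.24, 2.202, -0.001]
wrist_force: [0.0, -2.7, 3.2]
gripper_width: 0.0351
grip_force: 60.9
```

```bash
cat > edge.py <<'E'
from h import *
np.set_printoptions(precision=4,suppress=True)
s=get_state();print(s["time"],s["tcp_pos"],s["wrist_force"],s["grip_force"])
def tip(n,x,y,w,h):   # sub-pixel centroid of stick above the tube
    P,I=grab(n);m=cv2.inRange(cv2.cvtColor(I[y:y+h,x:x+w],cv2.COLOR_BGR2HSV),(3,90,60),(25,255,255))
    r,c=np.nonzero(m);return (c.mean()+x,r.mean()+y,len(c)) if len(c) else None
print("stick px",tip("scene",218,170,20,32),tip("side",262,148,20,22))
P,I=grab("scene")   # lower front outline of the shelf's free end, columns 252..282
h=cv2.cvtColor(I,cv2.COLOR_BGR2HSV);m=cv2.inRange(h,(8,110,150),(28,255,255))
print("shelf end rows",[(c,int(np.nonzero(m[240:280,c])[0].max())+240) for c in range(246,284,6) if m[240:280,c].any()])
k=I[:,252:280].astype(int).sum(2)
np.save(f"k_{s['time']:.2f}.npy",I[160:290,200:300])
E
python3 edge.py
```

```text
15.15 [0.6195 0.1504 0.0095] [ 0.0354 -2.7186  3.2237] 60.934739112854004
stick px (np.float64(228.70666666666668), np.float64(188.32), 75) (np.float64(272.5), np.float64(167.0), 10)
shelf end rows [(246, 264), (252, 264), (258, 260), (264, 259)]
```

play_rows:
  series:
    - {"fingers":0,"delta_pos":[-0.08,0,0],"yaw":0}
    - {"fingers":0,"delta_pos":[-0.08,0,0],"yaw":0}
    - {"fingers":0,"delta_pos":[0,0,0],"yaw":0}
    - {"fingers":0,"delta_pos":[0,0,0],"yaw":0}

```text
time: 15.7
tcp_pos: [0.6192, 0.1349, 0.0096]
tcp_rot: [2.239, 2.202, -0.0]
wrist_force: [-0.1, -1.9, 6.3]
gripper_width: 0.0352
grip_force: 61.2
```

play_rows:
  series:
    - {"fingers":0,"delta_pos":[-0.04,0,0],"yaw":0}
    - {"fingers":0,"delta_pos":[0,0,0],"yaw":0}
    - {"fingers":0,"delta_pos":[0,0,0],"yaw":0}

```text
time: 16.0
tcp_pos: [0.6191, 0.1318, 0.0096]
tcp_rot: [-2.24, -2.203, -0.001]
wrist_force: [-0.9, 3.3, 5.0]
gripper_width: 0.0352
grip_force: 61.3
```

play_rows:
  series:
    - {"fingers":0,"delta_pos":[-0.04,0,0],"yaw":0}
    - {"fingers":0,"delta_pos":[0,0,0],"yaw":0}
    - {"fingers":0,"delta_pos":[0,0,0],"yaw":0}

```text
time: 16.3
tcp_pos: [0.6189, 0.1284, 0.0096]
tcp_rot: [-2.239, -2.203, -0.002]
wrist_force: [0.5, 4.8, 5.2]
gripper_width: 0.0351
grip_force: 61.3
```

play_rows:
  series:
    - {"fingers":0,"delta_pos":[-0.04,0,0],"yaw":0}
    - {"fingers":0,"delta_pos":[0,0,0],"yaw":0}
    - {"fingers":0,"delta_pos":[0,0,0],"yaw":0}

```text
time: 16.6
tcp_pos: [0.6189, 0.1245, 0.0096]
tcp_rot: [-2.239, -2.203, -0.002]
wrist_force: [-0.1, 6.4, 5.7]
gripper_width: 0.0348
grip_force: 61.3
```

```bash
python3 edge.py
```

```text
16.6 [0.6189 0.1245 0.0096] [-0.1226  6.4069  5.678 ] 61.31882071495056
stick px (np.float64(228.61111111111111), np.float64(188.33333333333334), 72) (np.float64(272.5), np.float64(165.0), 18)
shelf end rows [(246, 263), (252, 263), (258, 252)]
```

Contact came at y≈0.131 (the force reversed to +y), matching the geometry. I'll push about 15 mm more, for roughly 4.5 mm of lift.

play_rows:
  series:
    - {"fingers":0,"delta_pos":[-0.04,0,0],"yaw":0}
    - {"fingers":0,"delta_pos":[-0.04,0,0],"yaw":0}
    - {"fingers":0,"delta_pos":[-0.04,0,0],"yaw":0}
    - {"fingers":0,"delta_pos":[-0.03,0,0],"yaw":0}
    - {"fingers":0,"delta_pos":[0,0,0],"yaw":0}
    - {"fingers":0,"delta_pos":[0,0,0],"yaw":0}
    - {"fingers":0,"delta_pos":[0,0,0],"yaw":0}
    - {"fingers":0,"delta_pos":[0,0,0],"yaw":0}
    - {"fingers":0,"delta_pos":[0,0,0],"yaw":0}

```text
time: 17.65
tcp_pos: [0.6186, 0.1095, 0.0096]
tcp_rot: [-2.239, -2.203, -0.002]
wrist_force: [-0.7, 5.6, 6.5]
gripper_width: 0.0356
grip_force: 61.3
```

```bash
python3 edge.py; python3 - <<'E'
import numpy as np,glob,cv2
f=sorted(glob.glob("k_*.npy"));I=[np.load(x).astype(np.float32).sum(2) for x in f];print(f)
S=camera=None
from h import *
P=camera_params("scene")
for z in(0,.004,.0045,.006):print(z,"corner px",np.round(proj(P,np.array([.667,.0585,.034+z])),2),"tip",np.round(proj(P,np.array([.616,-.123+ -z/.22*.13,.169+z*.18])),2))
# sub-pixel shift of the shelf's free corner and of the stick between the pictures
for name,(y,x,h,w) in dict(shelfcorner=(85,38,24,24),stick=(12,20,26,18),collar=(48,18,22,30)).items():
    a=I[0][y:y+h,x:x+w]
    for n in range(1,len(I)):print(name,f[n],cv2.phaseCorrelate(a,I[n][y:y+h,x:x+w],cv2.createHanningWindow((w,h),cv2.CV_32F)))
E
```

```text
17.65 [0.6186 0.1095 0.0096] [-0.7442  5.5774  6.4547] 61.27552628517151
stick px (np.float64(228.25333333333333), np.float64(187.65333333333334), 75) (np.float64(272.5238095238095), np.float64(163.76190476190476), 21)
shelf end rows [(246, 262), (252, 262), (258, 244)]
['k_15.15.npy', 'k_16.60.npy', 'k_17.65.npy']
0 corner px [249.72 264.26] tip [228.31 175.12]
0.004 corner px [249.58 262.96] tip [227.85 174.48]
0.0045 corner px [249.56 262.79] tip [227.79 174.4 ]
0.006 corner px [249.51 262.3 ] tip [227.62 174.16]
shelfcorner k_16.60.npy ((0.09489843706266576, -0.28369723375569755), 0.7726263130704561)
shelfcorner k_17.65.npy ((11.021893300106779, -6.636116966171464), -0.08160984516143799)
stick k_16.60.npy ((-0.06730382461910445, 0.35125948037588905), 1.0918069464679607)
stick k_17.65.npy ((-0.048480387064183006, 0.11769595222092377), 1.117889508298395)
collar k_16.60.npy ((0.1420695583939544, -0.32162103549604204), 0.9730242861641778)
collar k_17.65.npy ((-0.1150418834437339, -0.7967477345350442), 0.8332224309444427)
```

The edge rose about 2 px and the stick tip moved (−0.45,−0.67) px, both matching a lift of roughly 4 mm. The push is steady at about 6 N, so I'm handing in.

```bash
python3 -c "
from rig import *
print(sign_off())"
```

```text
the job is handed in; nothing more can be done
None
```

The job is handed in, result not shown: the stick stands at the bottom of the tube, let go, and the still-gripped wedge holds the shelf edge up about 4 mm by my image measurement; I viewed 11 pictures, one over the limit of 10.

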